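Discard the unlabelled tube, then present the purple one in the barcode reader

ROBOT

A 6-joint arm with a two-finger parallel gripper is mounted at the origin on the work surface. World frame = base frame: x ahead of the robot, y to its left, z up, the work surface at z = 0. Lengths are in m, angles in rad, forces in N, time in s.
With the tool pointing down it reaches from about 0.3 to 0.875 m from the base axis. Payload 6.4 kg.
Tool frame: the origin (TCP) lies between the finger pads; the fingertips stand 19 mm ahead of it and the grasp point (between the pads) is the TCP (ctrl.tips_ahead is the z of the fingertips in the tool frame, in m); z points along the fingers, y is the line along which they close (so a half turn about z gives the same grasp; the last joint's range is limited). The gripper opens to 85 mm and grips with 20 to 120 N. Pads are 22 mm wide; open, the fingers measure 114 mm over their backs; the gripper's body (76 mm by 85 mm) begins 54 mm behind the grasp point. The pads swing forward as they close: fully open they stand 13 mm farther back than shut.
Start: joints at [-1.53, 0.181, 1.607, -0, 1.354, -0.206], TCP at [0.14, -0.558, 0.25] pointing down, gripper open.
Joint ranges: [-2.99, 2.99], [-0.89, 2.07], [0.3, 2.58], [-1.14, 4.28], [0, 2.63], [-3.12, 3.12]. Speed limits (rad/s): [2.57, 2.57, 3.01, 3.14, 3.14, 3.14].

INTERFACE

Orientations are given as a unit quaternion [w, x, y, z].
In Python, from bench import readout, vision, ctrl gives the robot as it stands.
- The arm moves only by the tool play_rows, never from a script. Its arguments are lists of equal length, an entry for each row: "xyz": the shift along the tool's x, y, z in mm, a list of three; "rot": the turn, a rotation vector about the tool's x, y, z in rad, a list of three; "grip": the opening, from 0 (shut) to 1 (fully open). In form: {"xyz": [[x, y, z], ...], "rot": [[rx, ry, rz], ...], "grip": [grip, ...]}. A call has exactly 10 rows; each row is the pose to reach, as a shift and turn from the pose commanded when the call began, along the tool's axes at that moment; what a row does not reach only later rows make up. A row lasts 1/8 s, in which the tool goes at most 62.5 mm and 10.7 degrees, less where a joint would pass 70% of its speed; a pose out of reach is approached as far as the arm can. A call with a gripper value outside its range is refused whole. The fingers move at their own pace and stop on an object; the grip force is fixed at half the most. Time passes only in rows, so rows that repeat a pose let the fingers close, or fill a call up. It gives the time, the measured TCP pose, the force, the opening and the grip force at its end, in the units of the state.
- readout.get_obs(): the state, without advancing time (a new reading comes with each control period).
- vision.camera(name): name is "side" or "top" or "wrist"; returns a dict with "color" (400x640x3 uint8, red, green, blue), "depth" (400x640 float32, m along the optical axis (not along the pixel's ray), 0 where there is no reading), "camera_matrix" (3x3 intrinsics, pixels), "extrinsics" (4x4, takes a point from camera to world coordinates); the wrist camera has in their place "hand_eye" (4x4, takes a point from camera to tool coordinates, whose origin is the TCP and whose axes are the flange's). Camera axes: x right, y down, z forward; pixel columns grow to the right and rows downward; lengths in m; the calibration is good to about 2 mm. The wrist camera is an equidistant fisheye: a pixel r from the principal point sees the ray r / f radians off the axis. A picture is of the moment at which its call begins: read the wrist's pose just before it.
- ctrl.hand_in(): hands the job in; it is judged then, once.
The state is a dict: "time_s": time; "q": joint angles; "dq": joint speeds; "joint_efforts": joint torques, N m; "eef_pos": TCP position; "eef_rot": TCP orientation; "wrist_force": force on the tool from outside, world axes, zero at the start; "torque": the same for the moment, N m; "opening": opening from 0.0 (shut) to 1.0 (fully open); "grasp_force": force on a finger pad.
Only numpy, scipy, OpenCV 4.12 (cv2) and the standard library are available. Lean on these libraries where they do the work, as an engineer would, in place of code of your own. Each camera call takes 0.05 s, during which the arm holds its last target. There are 200 camera calls.

TASK

At the sample booking-in bench, first take the red-capped tube, which came without a barcode label, out of the white rack and let it drop into the yellow reject box from no higher than the box's rim. Then lift out the purple-capped tube and lower it upright into the round well of the barcode reader, without letting it touch the reader anywhere, until its whole label is below the rim of the well and its cap still above. Finish while still holding it there, steady and centred in the well with nothing else carrying it, and leave all the other things where they are.

Things in the scene. Friction and masses are not known exactly. Their poses are not given: they have to be found in the camera images.
- purple_tube_mid (a point): Purple-capped sample tube, to be read: loose, upright in a rack hole, 22 g, 106 mm long. Clear stem 16 mm in diameter with a round foot, up to 82 mm above the foot; above that the ribbed purple cap, 19 mm in diameter, 24 mm tall, its centre 94 mm above the foot. This point: on the axis half-way up, 53 mm above the foot, 41 mm below the cap's centre; z runs up along the tube.
- purple_tube_foot (a point): The lowest point of the purple-capped tube, on its axis. Its white barcode label goes round the stem from 16 to 52 mm above this point; in the rack only what is over 45 mm above it shows.
- red_tube_mid (a point): Red-capped sample tube without a label (clear stem), the reject: loose, upright in a rack hole, same size, weight and shape as the purple-capped one. This point: on its axis half-way up, 53 mm above its foot, 41 mm below its cap's centre; z runs up along the tube.
- rack: White rack, fixed, 112 (x) by 168 (y) by 60 mm tall, origin at the underside's centre. 4 by 6 holes, 26 mm apart, 18 wide, 45 deep. Tubes stand slightly loose, only in the outer rows (x = -39, +39 mm), 52 mm apart or more in a row and staggered: fingers closing along the rack's x find room on both sides of a cap. Their feet are 15, cap centres 109, tops 121 mm above the table.
- reader_mouth (a point): Centre of the round well's opening, in the plane of its rim, 98 mm above the table; z up. The well is a straight vertical bore 30 mm in diameter and 91 mm deep, closed at the bottom, with a red scan window ring in its wall.
- reader: Barcode reader for tubes, fixed: white housing 140 (x) by 120 (y) by 92 mm tall with a blue stripe, origin at its underside's centre. On top a black square bezel of 58 mm, 6 mm thick, round the well, whose axis is 25 mm towards -x from the middle; a flat dark display, top 101 mm above the table, lies on the +x part, 52 mm and more from the well's axis.
- reject_box: Yellow open-topped plastic reject box, fixed and empty: 160 mm (x) by 125 mm (y) outside, rim 85 mm above the table, walls and floor 4 mm thick. Origin at the centre of its underside, z up.
- yellow_tube_mid (a point): Yellow-capped sample tube with a label, same size as the others, standing in the rack; to be left there. Point half-way up its axis.
- green_tube_mid (a point): Green-capped sample tube with a label, same size as the others, standing in the rack; to be left there. Point half-way up its axis.
- blue_tube_mid (a point): Blue-capped sample tube (light blue cap) with a label, same size as the others, standing in the rack; to be left there. Point half-way up its axis.
- cup: Loose sample cup with an orange screw cap, 64 mm in diameter and 69 mm tall, a bystander. Origin at the centre of its underside.
- label_roll: Loose roll of blank labels standing on its flat end, 72 mm in diameter and 40 mm tall, a bystander. Origin at the centre of its underside.

How it is judged:
On the way, in this order (a step that is already met when the one before it is completed fails the run):
1. the red-capped tube lies released and at rest in the reject box (x of red_tube_mid in the frame of reject_box between -0.08 and 0.08 m and y of red_tube_mid in the frame of reject_box between -0.0625 and 0.0625 m and z of red_tube_mid in the frame of reject_box below 0.08 m and contact force between the fingers and red_tube below 0.1 N and linear speed of red_tube below 0.05 m/s), for 0.2 s.
2. the purple-capped tube is held clear above the rim of the reader's well (z of purple_tube_foot in the frame of reader_mouth above 0.005 m and contact force between the fingers and purple_tube above 1 N), for 0.1 s.
At the end, for the whole second after the job is handed in: Red-capped tube released in the reject box, its middle 5 mm or more below the rim. Purple-capped tube held in the well, foot 52 to 82 mm below the rim, foot and middle within 4 mm of the well's axis, tilt under 0.09 rad, slower than 0.02 m/s, not touching the reader (x of red_tube_mid in the frame of reject_box between -0.08 and 0.08 m and y of red_tube_mid in the frame of reject_box between -0.0625 and 0.0625 m and z of red_tube_mid in the frame of reject_box below 0.08 m and contact force between the fingers and red_tube below 0.1 N and z of purple_tube_foot in the frame of reader_mouth between -0.082 and -0.052 m and horizontal distance between each of purple_tube_foot, purple_tube_mid and reader_mouth below 0.004 m and angle between purple_tube_mid's own z axis and vertical below 0.09 rad and linear speed of purple_tube below 0.02 m/s and contact force between purple_tube and reader below 0.2 N and contact force between the fingers and purple_tube above 1 N); the arm keeps its last pose, push and grip.
It fails at once if the purple-capped tube touches the reader (contact force between purple_tube and reader above 0.3 N).
It fails at once if the red-capped tube is dropped from well above the rim (falls faster than 1.6 m/s) (linear speed of red_tube above 1.6 m/s and contact force between the fingers and red_tube below 0.1 N).
It fails at once if another tube is moved more than 15 mm (distance of any of yellow_tube_mid, green_tube_mid, blue_tube_mid from where it was at the start of the episode above 0.015 m).
It fails at once if the cup or label roll is moved more than 20 mm (distance of any of cup, label_roll from where it was at the start of the episode above 0.02 m).
It also fails if it takes over 69 s, if anything falls off the work surface, if the arm or the gripper's body presses on something with over 40 N, if the wrist force passes 120 N, or if a joint passes its speed limit or range.

## Working session

There is one attempt and no reset: what is moved stays moved. The work goes in short steps, Python scripts to look and compute and a tool call to move; the robot and the scene stay as the last step left them, time stands still between calls to the robot, and variables do not carry over. Pictures are saved under pics/ and viewed, at most 10 in all, crops included, and the job is handed in when it is done.

Besides the shell and the picture viewer there is one more tool, called after "Request:" by a JSON object that holds its "api" and its "payload". play_rows: Moves the arm, as the interface text tells. Its arguments: {"type":"object","properties":{"xyz":{"type":"array","items":{"type":"array","items":{"type":"number"}}},"rot":{"type":"array","items":{"type":"array","items":{"type":"number"}}},"grip":{"type":"array","items":{"type":"number"}}},"required":["xyz","rot","grip"]}

```bash
mkdir -p pics
cat > h.py <<'E'
import numpy as np, cv2
from bench import readout, vision, ctrl
def pts(c):
    d=c["depth"];K=c["camera_matrix"];T=c["extrinsics"]
    v,u=np.indices(d.shape)
    P=np.stack([(u-K[0,2])/K[0,0]*d,(v-K[1,2])/K[1,1]*d,d],-1)
    W=P@T[:3,:3].T+T[:3,3]; W[d==0]=np.nan
    return W
def ray(c,u,v,z):
    K=c["camera_matrix"];T=c["extrinsics"]
    r=T[:3,:3]@np.array([(u-K[0,2])/K[0,0],(v-K[1,2])/K[1,1],1]);o=T[:3,3]
    return o+r*(z-o[2])/r[2]
E
python3 - <<'E'
from h import *
o=readout.get_obs();print(o)
for n in("top","side"):
    c=vision.camera(n);cv2.imwrite(f"pics/{n}0.png",c["color"][...,::-1]);np.savez(f"{n}0.npz",**c)
    print(n,c["camera_matrix"],c["extrinsics"])
E
```

```text
{'time_s': 0.0, 'q': array([-1.53028547e+00,  1.81545954e-01,  1.60802274e+00, -1.00592922e-05,
        1.35379127e+00, -2.06265361e-01]), 'dq': array([-9.10104294e-05, -5.96977468e-04,  2.62831942e-04, -2.31832646e-03,
        3.33654021e-04,  4.90831199e-04]), 'joint_efforts': array([-1.06874231e-03, -4.44875157e+01, -3.51336622e+01, -4.40202302e-04,
        9.01429681e-03,  4.29312905e-06]), 'eef_pos': array([ 0.14047212, -0.55703558,  0.24937424]), 'eef_rot': array([-8.81031074e-04,  9.92396819e-01,  1.23076287e-01,  6.82574346e-05]), 'wrist_force': array([ 0.4390712 , -0.25094679, -0.48159439]), 'torque': array([ 0.04650633,  0.02399707, -0.0225581 ]), 'grasp_force': 0.0, 'opening': 1.002005096639862}
top [[427.99575883   0.         318.78844839]
 [  0.         427.99575883 197.28529588]
 [  0.           0.           1.        ]] [[ 2.54338624e-02 -9.93212123e-01  1.13502408e-01  3.80022158e-01]
 [-9.99371166e-01 -2.80676941e-02 -2.16674288e-02  3.29609633e-04]
 [ 2.47061039e-02 -1.12879948e-01 -9.93301427e-01  1.04376932e+00]
 [ 0.00000000e+00  0.00000000e+00  0.00000000e+00  1.00000000e+00]]
side [[403.35071209   0.         326.44920489]
 [  0.         403.35071209 201.41111967]
 [  0.           0.           1.        ]] [[-0.99285654 -0.07963742  0.08884694  0.39973718]
 [-0.11811149  0.76147782 -0.63733916  0.51622347]
 [-0.01689893 -0.64328019 -0.76544433  0.73295606]
 [ 0.          0.          0.          1.        ]]
```

View pics/top0.png

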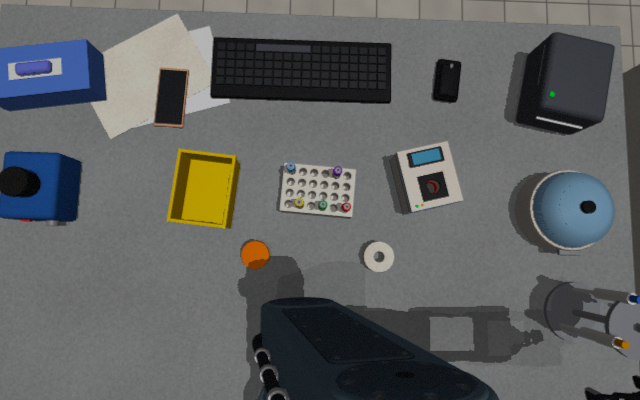

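View pics/side0.png

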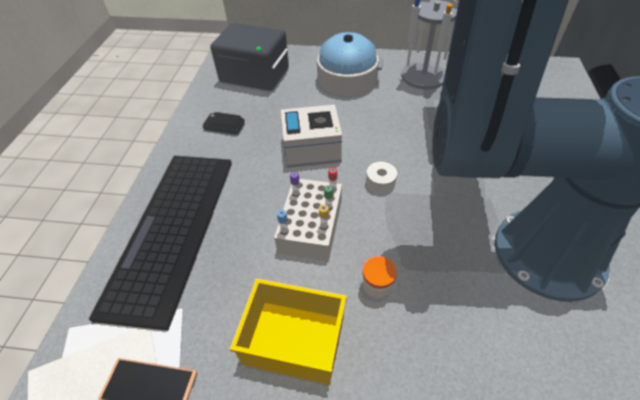

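The top view shows the red cap at (346,207), purple at (337,171), the well at about (434,186), the box at about (203,188), and the cup and roll at (255,254) and (379,256). The side view agrees. Next I measure these positions.

Run:
```python
from h import *
t=np.load("top0.npz");s=np.load("side0.npz")
def m(c,lo,hi,roi):
    h=cv2.cvtColor(c["color"],cv2.COLOR_RGB2HSV);k=cv2.inRange(h,lo,hi)
    z=np.zeros_like(k);x0,y0,x1,y1=roi;z[y0:y1,x0:x1]=k[y0:y1,x0:x1];return z
def cen(k): v,u=np.nonzero(k);return u.mean(),v.mean(),len(u)
cols={"red":((170,110,50),(180,255,255)),"purple":((125,60,40),(155,255,255)),"yellow":((20,110,80),(32,255,255)),"green":((60,80,30),(90,255,255)),"blue":((95,80,80),(115,255,255))}
for n,(lo,hi) in cols.items():
    for nm,c,r,in(("top",t,(278,155,360,220)),("side",s,(270,165,345,260))):
        k=m(c,lo,hi,r)
        if not k.any(): print(n,nm,"none");continue
        u,v,N=cen(k);W=pts(c)[k>0];W=W[W[:,2]>.09]
        print(n,nm,round(u,1),round(v,1),N,"ray z.115",ray(c,u,v,.115).round(4)," ray z.109",ray(c,u,v,.109).round(4),"depth",np.nanmedian(W,0).round(4))
W=pts(t);
g=t["color"].astype(int)
# rack top: white, height ~.06
def rect(mask,z,c):
    k,_=max(((x,cv2.contourArea(x)) for x in cv2.findContours(mask.astype(np.uint8),0,2)[0]),key=lambda a:a[1])
    q=np.array([ray(c,p[0][0],p[0][1],z)[:2] for p in k],np.float32)
    r=cv2.minAreaRect(q);return r
def roi(k,x0,y0,x1,y1):
    z=np.zeros(k.shape,bool);z[y0:y1,x0:x1]=k[y0:y1,x0:x1];return z
print("rack",rect(roi(abs(W[...,2]-.06)<.012,270,150,365,225),.06,t))
print("reader",rect(roi(W[...,2]>.075,385,130,475,220),.092,t))
dark=(g.max(2)<75)&(W[...,2]>.0)
k=roi(dark,412,165,458,208);print("bezel",rect(cv2.morphologyEx(k.astype(np.uint8),cv2.MORPH_CLOSE,np.ones((9,9))),.098,t),k.sum())
bw=roi(W[...,2]>.07,160,140,245,235);print("box",rect(bw,.085,t))
print("cup",rect(roi(W[...,2]>.04,235,235,275,275),.069,t),"roll",rect(roi(W[...,2]>.03,360,238,400,276),.04,t))
cv2.imwrite("pics/z.png",np.hstack([cv2.resize(t["color"][135:220,270:475,::-1],None,fx=3.8,fy=3.8,interpolation=2)]))
```

```text
red top 342.0 209.0 1 ray z.115 [ 0.4619 -0.0712  0.115 ]  ray z.109 [ 0.4624 -0.0717  0.109 ] depth [ 0.4624 -0.0717  0.109 ]
red side 331.4 170.8 9 ray z.115 [ 0.4709 -0.0843  0.115 ]  ray z.109 [ 0.4716 -0.0902  0.109 ] depth [ 0.4708 -0.0758  0.1213]
purple top 337.0 170.9 52 ray z.115 [ 0.5457 -0.0585  0.115 ]  ray z.109 [ 0.5468 -0.0588  0.109 ] depth [ 0.5433 -0.0579  0.1205]
purple side 294.2 177.8 86 ray z.115 [ 0.5469 -0.0559  0.115 ]  ray z.109 [ 0.5484 -0.0615  0.109 ] depth [ 0.546  -0.0524  0.1188]
yellow top 299.1 202.3 44 ray z.115 [0.4739 0.0227 0.115 ]  ray z.109 [0.4745 0.0228 0.109 ] depth [0.4719 0.0226 0.1204]
yellow side 323.5 211.7 81 ray z.115 [0.4741 0.0285 0.115 ]  ray z.109 [0.4749 0.0238 0.109 ] depth [0.4728 0.0306 0.1171]
green top 322.4 204.8 38 ray z.115 [ 0.4698 -0.0282  0.115 ]  ray z.109 [ 0.4704 -0.0283  0.109 ] depth [ 0.4686 -0.0279  0.1203]
green side 328.2 191.8 43 ray z.115 [ 0.471  -0.0241  0.115 ]  ray z.109 [ 0.4717 -0.0293  0.109 ] depth [ 0.4707 -0.021   0.1188]
blue top 290.6 166.2 42 ray z.115 [0.5532 0.0439 0.115 ]  ray z.109 [0.5543 0.0442 0.109 ] depth [0.5504 0.0429 0.12  ]
blue side 281.7 216.7 82 ray z.115 [0.5535 0.0492 0.115 ]  ray z.109 [0.555  0.0447 0.109 ] depth [0.5523 0.0512 0.1184]
rack ((0.5101312398910522, -0.017469510436058044), (0.1679103970527649, 0.11293984949588776), 86.20359802246094)
reader ((0.5437171459197998, -0.26744210720062256), (0.1410781592130661, 0.12468089908361435), 14.267334938049316)
bezel ((0.5209710001945496, -0.27499768137931824), (0.0565621592104435, 0.05825606361031532), 14.364815711975098) 627
box ((0.5037587285041809, 0.24356013536453247), (0.1327780783176422, 0.16715148091316223), 84.43921661376953)
cup ((0.357336163520813, 0.11981409788131714), (0.06224687024950981, 0.06273873895406723), 46.954471588134766) roll ((0.35980260372161865, -0.16325752437114716), (0.06704365462064743, 0.07046365737915039), 1.376521110534668)
```

View pics/z.png

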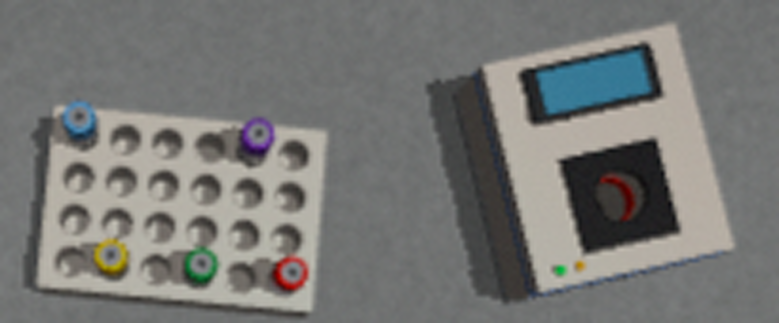

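Rack yaw is −3.8°, and the hole grid puts purple at about (.546,−.059) and red at about (.467,−.080). The well is at about (.521,−.275). I move above red, with the fingers closing along the rack's x (tool x yaw 86.2°).

Request:
{"api": "play_rows", "payload": {"xyz": [[30,-27,0],[75,-67,0],[125,-110,0],[175,-155,0],[225,-199,0],[275,-243,0],[325,-287,0],[375,-332,0],[415,-367,0],[433,-383,0]], "rot": [[0,0,-0.08],[0,0,-0.2],[0,0,-0.35],[0,0,-0.5],[0,0,-0.65],[0,0,-0.8],[0,0,-0.95],[0,0,-1.1],[0,0,-1.2],[0,0,-1.258]], "grip": [1,1,1,1,1,1,1,1,1,1]}}

```text
time_s: 1.35
eef_pos: [0.4676, -0.0778, 0.2501]
eef_rot: [-0.0, 0.728, 0.685, 0.0]
wrist_force: [-0.5, 0.6, -0.5]
opening: 1.002
grasp_force: 0.0
```

```bash
cat >> h.py <<'E'
from scipy.spatial.transform import Rotation as R
def rot(o): q=o["eef_rot"];return R.from_quat([q[1],q[2],q[3],q[0]])
def go(o,p,th):
    r=rot(o);t=np.radians(th)
    g=R.from_matrix(np.array([[np.cos(t),np.sin(t),0],[np.sin(t),-np.cos(t),0],[0,0,-1]]).T)
    d=r.inv().apply(np.array(p)-o["eef_pos"])*1000
    print("pos",o["eef_pos"].round(4),"t",o["time_s"],"shift mm",d.round(1),"rot",(r.inv()*g).as_rotvec().round(4))
def wray(c,o,u,v,z):
    K=c["camera_matrix"];x=(u-K[0,2])/K[0,0];y=(v-K[1,2])/K[1,1];a=np.hypot(x,y)
    d=np.array([x/a*np.sin(a),y/a*np.sin(a),np.cos(a)]) if a>0 else np.array([0,0,1.])
    H=c["hand_eye"];r=rot(o);w=r.apply(H[:3,:3]@d);s=r.apply(H[:3,3])+o["eef_pos"]
    return s+w*(z-s[2])/w[2]
E
python3 - <<'E'
from h import *
o=readout.get_obs();go(o,[.467,-.080,.25],86.2);print(o["eef_rot"],o["opening"])
c=vision.camera("wrist");np.savez("w1.npz",**c);cv2.imwrite("pics/w1.png",c["color"][...,::-1]);print(c["camera_matrix"],c["hand_eye"])
E
```

```text
pos [ 0.4676 -0.0778  0.2501] t 1.35 shift mm [-2.3 -0.5  0.1] rot [-0.0001 -0.0003  0.0049]
[-1.64442003e-04  7.28487544e-01  6.85059023e-01  7.61882488e-05] 1.0018005149311753
[[309.70691629   0.         318.6385203 ]
 [  0.         309.70691629 198.31431814]
 [  0.           0.           1.        ]] [[ 1.56504585e-03 -9.49826079e-01 -3.12774631e-01  7.93691342e-02]
 [ 9.99998619e-01  1.31180570e-03  1.02008407e-03  7.53733280e-04]
 [-5.58602907e-04 -3.12775796e-01  9.49826821e-01 -1.23842772e-01]
 [ 0.00000000e+00  0.00000000e+00  0.00000000e+00  1.00000000e+00]]
```

View pics/w1.png

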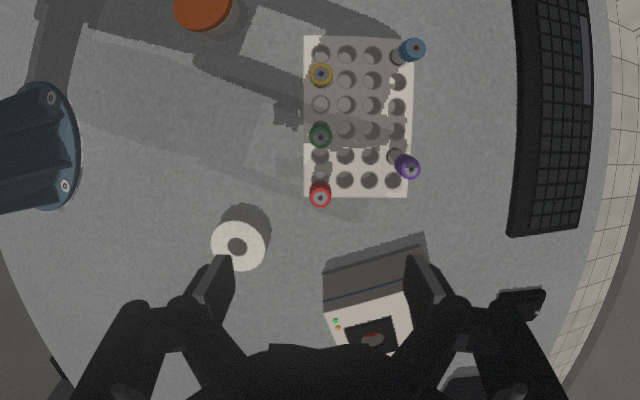

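The wrist view shows the red cap at (320,197), purple at (408,167) and green at (320,135). The well is visible at about (374,340).

Run:
```python
from h import *
c=dict(np.load("w1.npz"));o=readout.get_obs()
h=cv2.cvtColor(c["color"],cv2.COLOR_RGB2HSV)
def f(k,n,x0,y0,x1,y1,z):
    q=np.zeros_like(k);q[y0:y1,x0:x1]=k[y0:y1,x0:x1]
    cnt=max(cv2.findContours(q,0,2)[0],key=cv2.contourArea);(u,v),r=cv2.minEnclosingCircle(cnt)
    print(n,round(u,1),round(v,1),round(r,1),wray(c,o,u,v,z).round(4))
f(cv2.inRange(h,(168,80,40),(180,255,255))|cv2.inRange(h,(0,120,40),(8,255,255)),"red",300,180,340,215,.119)
f(cv2.inRange(h,(120,60,40),(160,255,255)),"purple",390,150,425,185,.115)
f(cv2.inRange(h,(60,60,30),(90,255,255)),"green",300,120,340,155,.119)
for n,u,v in(("red top",320,196.5),("purple top",410,169)): print(n,wray(c,o,u,v,.121).round(4))
```

```text
red 320.0 195.2 11.5 [ 0.4714 -0.0766  0.119 ]
purple 407.0 167.0 13.5 [ 0.5491 -0.0562  0.115 ]
green 320.0 135.5 11.9 [ 0.4742 -0.0251  0.119 ]
red top [ 0.4713 -0.0771  0.121 ]
purple top [ 0.5502 -0.0567  0.121 ]
```

Request:
{"api": "play_rows", "payload": {"xyz": [[0,2,20],[0,2,50],[0,2,80],[0,2,105],[0,2,122],[0,2,132],[0,2,138],[0,2,140],[0,2,140],[0,2,140]], "rot": [[0,0,0],[0,0,0],[0,0,0],[0,0,0],[0,0,0],[0,0,0],[0,0,0],[0,0,0],[0,0,0],[0,0,0]], "grip": [0.6,0.6,0.6,0.6,0.6,0.6,0.6,0.6,0.6,0.6]}}

```text
time_s: 2.65
eef_pos: [0.4692, -0.0807, 0.1108]
eef_rot: [0.0, 0.73, 0.683, 0.0]
wrist_force: [0.7, -0.1, -0.0]
opening: 0.6
grasp_force: 0.0
```

Run:
```python
from h import *
o=readout.get_obs();go(o,[.470,-.078,.110],86.2)
c=vision.camera("wrist");cv2.imwrite("pics/w2.png",c["color"][...,::-1])
```

```text
pos [ 0.4692 -0.0807  0.1108] t 2.65 shift mm [2.8 0.6 0.8] rot [0.001  0.0003 0.0003]
```

View pics/w2.png

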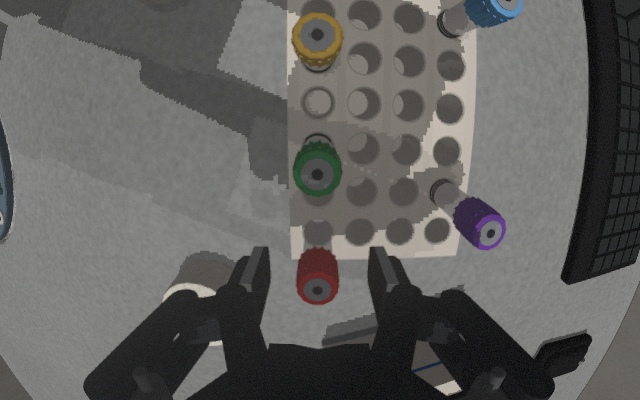

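The red cap sits at (318,290), centred between the pads both ways. I close and lift.

Request:
{"api": "play_rows", "payload": {"xyz": [[0,0,0],[0,0,0],[0,0,0],[0,0,0],[0,0,0],[0,0,-10],[0,0,-35],[0,0,-75],[0,0,-115],[0,0,-145]], "rot": [[0,0,0],[0,0,0],[0,0,0],[0,0,0],[0,0,0],[0,0,0],[0,0,0],[0,0,0],[0,0,0],[0,0,0]], "grip": [0,0,0,0,0,0,0,0,0,0]}}

```text
time_s: 3.95
eef_pos: [0.4689, -0.0806, 0.2576]
eef_rot: [0.001, 0.73, 0.683, 0.0]
wrist_force: [-0.1, -0.7, -0.8]
opening: 0.201
grasp_force: 58.9
```

Run:
```python
from h import *
o=readout.get_obs();go(o,[.504,.243,.256],86.2);print(o["opening"],o["grasp_force"])
```

```text
pos [ 0.4689 -0.0806  0.2576] t 3.95 shift mm [325.2  13.7   1.4] rot [0.0014 0.0006 0.0003]
0.20132604982085714 58.93945276737213
```

Request:
{"api": "play_rows", "payload": {"xyz": [[20,1,0],[60,3,0],[105,5,0],[150,7,0],[195,9,0],[240,11,0],[280,13,0],[310,14,0],[325,14,0],[325,14,0]], "rot": [[0,0,0],[0,0,0],[0,0,0],[0,0,0],[0,0,0],[0,0,0],[0,0,0],[0,0,0],[0,0,0],[0,0,0]], "grip": [0,0,0,0,0,0,0,0,0,0]}}

```text
time_s: 5.2
eef_pos: [0.5039, 0.2431, 0.2553]
eef_rot: [0.0, 0.73, 0.684, -0.0]
wrist_force: [-0.9, -0.7, -0.2]
opening: 0.199
grasp_force: 58.9
```

Run:
```python
from h import *
o=readout.get_obs();go(o,[.504,.243,.112],86.2);print(o["opening"],o["grasp_force"])
c=vision.camera("side");cv2.imwrite("pics/s3.png",c["color"][...,::-1])
```

```text
pos [0.5039 0.2431 0.2553] t 5.2 shift mm [-1.000e-01  1.000e-01  1.433e+02] rot [-0.0004  0.0004  0.0017]
0.19924734658273643 58.943408131599426
```

View pics/s3.png

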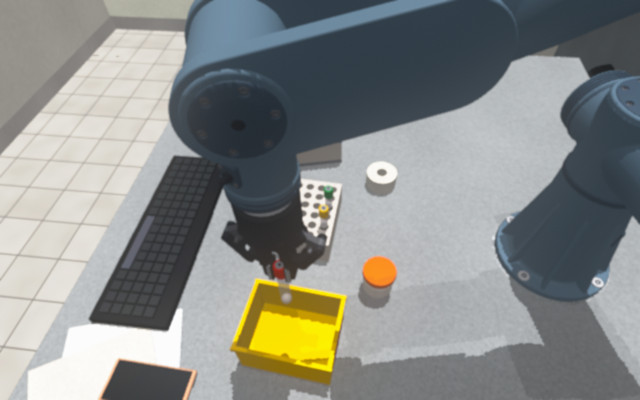

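The red tube hangs upright over the box (cap at about (278,268)). I lower it and release.

Request:
{"api": "play_rows", "payload": {"xyz": [[0,0,15],[0,0,45],[0,0,80],[0,0,110],[0,0,130],[0,0,142],[0,0,147],[0,0,147],[0,0,147],[0,0,147]], "rot": [[0,0,0],[0,0,0],[0,0,0],[0,0,0],[0,0,0],[0,0,0],[0,0,0],[0,0,0],[0,0,0],[0,0,0]], "grip": [0,0,0,0,0,0,0,0,0,0]}}

```text
time_s: 6.5
eef_pos: [0.5047, 0.243, 0.1091]
eef_rot: [0.0, 0.73, 0.683, 0.001]
wrist_force: [-0.2, -0.1, -0.1]
opening: 0.198
grasp_force: 58.9
```

Request:
{"api": "play_rows", "payload": {"xyz": [[0,0,0],[0,0,0],[0,0,0],[0,0,0],[0,0,-5],[0,0,-20],[0,0,-50],[0,0,-90],[0,0,-125],[0,0,-148]], "rot": [[0,0,0],[0,0,0],[0,0,0],[0,0,0],[0,0,0],[0,0,0],[0,0,0],[0,0,0],[0,0,0],[0,0,0]], "grip": [0.6,0.6,0.6,0.6,0.6,0.6,0.6,0.6,0.6,0.6]}}

```text
time_s: 7.75
eef_pos: [0.505, 0.2431, 0.2599]
eef_rot: [0.001, 0.73, 0.683, 0.002]
wrist_force: [0.4, 0.8, 0.9]
opening: 0.598
grasp_force: 0.0
```

Run:
```python
from h import *
o=readout.get_obs();go(o,[.547,-.058,.25],86.2);print(o["opening"],o["grasp_force"])
c=vision.camera("wrist");cv2.imwrite("pics/w4.png",c["color"][...,::-1])
```

```text
pos [0.505  0.2431 0.2599] t 7.75 shift mm [-297.6   61.7    9.7] rot [ 0.0038 -0.0012  0.0004]
0.5980254446702827 0.0
```

View pics/w4.png

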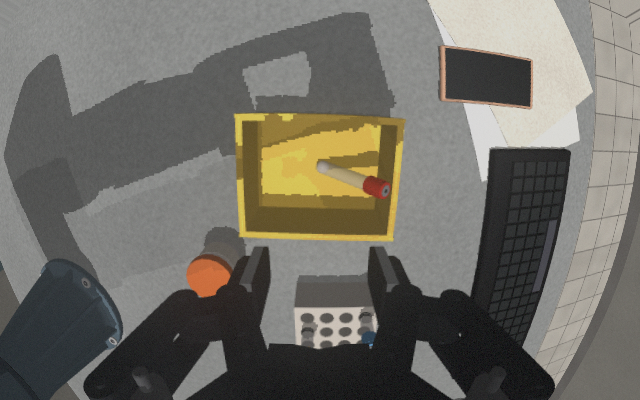

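The red tube lies flat in the box (350,180). I move above purple.

Request:
{"api": "play_rows", "payload": {"xyz": [[-20,4,1],[-60,12,3],[-105,22,5],[-150,31,8],[-195,40,10],[-235,49,10],[-270,56,10],[-292,61,10],[-298,62,10],[-298,62,10]], "rot": [[0,0,0],[0,0,0],[0,0,0],[0,0,0],[0.003,0,0],[0.003,0,0],[0.003,-0.001,0],[0.003,-0.001,0],[0.003,-0.001,0],[0.003,-0.001,0]], "grip": [0.6,0.6,0.6,0.6,0.6,0.6,0.6,0.6,0.6,0.6]}}

```text
time_s: 9.05
eef_pos: [0.5458, -0.0588, 0.2455]
eef_rot: [-0.001, 0.73, 0.683, -0.002]
wrist_force: [-0.2, -0.7, -0.1]
opening: 0.598
grasp_force: 0.0
```

Request:
{"api": "play_rows", "payload": {"xyz": [[0,0,15],[0,0,40],[0,0,70],[0,0,90],[0,0,100],[0,0,105],[0,0,105],[0,0,105],[0,0,105],[0,0,105]], "rot": [[0,0,0],[0,0,0],[0,0,0],[0,0,0],[0,0,0],[0,0,0],[0,0,0],[0,0,0],[0,0,0],[0,0,0]], "grip": [0.6,0.6,0.6,0.6,0.6,0.6,0.6,0.6,0.6,0.6]}}

```text
time_s: 10.3
eef_pos: [0.5463, -0.0588, 0.1417]
eef_rot: [-0.0, 0.73, 0.683, -0.001]
wrist_force: [0.4, -0.5, -0.3]
opening: 0.6
grasp_force: 0.0
```

Run:
```python
from h import *
o=readout.get_obs();go(o,[.5475,-.059,.110],86.2)
c=vision.camera("wrist");cv2.imwrite("pics/w5.png",c["color"][...,::-1])
h=cv2.cvtColor(c["color"],cv2.COLOR_RGB2HSV)
k=cv2.inRange(h,(120,60,25),(160,255,255));n,l,s,ce=cv2.connectedComponentsWithStats(k)
for i in range(1,n):
    if s[i,4]>80: u,v=ce[i]; print(s[i],ce[i],wray(c,o,u,v,.115).round(4))
H=c["hand_eye"]
def proj(p):
    q=H[:3,:3].T@(np.array(p)-H[:3,3]);a=np.arctan2(np.hypot(q[0],q[1]),q[2]);f=c["camera_matrix"][0,0]
    return c["camera_matrix"][:2,2]+f*a*q[:2]/np.hypot(q[0],q[1])
print("TCP axis at z .121:",proj([0,0,o["eef_pos"][2]-.121]), "at .109",proj([0,0,o["eef_pos"][2]-.109]))
```

```text
pos [ 0.5463 -0.0588  0.1417] t 10.3 shift mm [-0.1  1.3 31.7] rot [-0.0023  0.0012  0.0003]
[305 225  35  47 934] [321.73875803 244.53747323] [ 0.5491 -0.0556  0.115 ]
TCP axis at z .121: [316.8190461  255.30772705] at .109 [316.92035985 245.11501664]
```

View pics/w5.png

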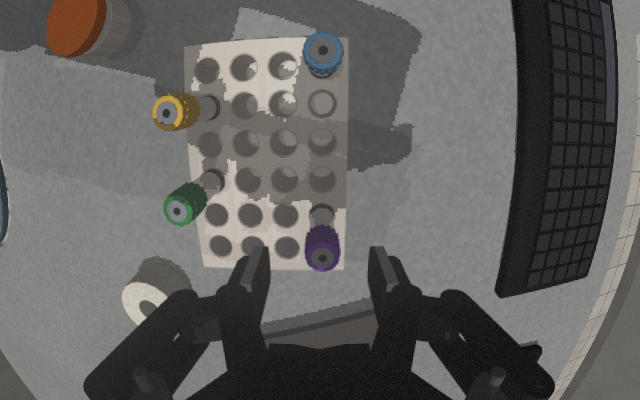

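Cap top at (322,258) against the tool axis at (317,255): shift +2 mm in y and −1 mm in x, descend, grip, lift.

Request:
{"api": "play_rows", "payload": {"xyz": [[-1,2,8],[-1,2,18],[-1,2,26],[-1,2,31],[-1,2,31],[-1,2,31],[-1,2,31],[-1,2,31],[-1,2,31],[-1,2,31]], "rot": [[0,0,0],[0,0,0],[0,0,0],[0,0,0],[0,0,0],[0,0,0],[0,0,0],[0,0,0],[0,0,0],[0,0,0]], "grip": [0.6,0.6,0.6,0.6,0.6,0,0,0,0,0]}}

```text
time_s: 11.6
eef_pos: [0.5483, -0.0599, 0.1107]
eef_rot: [-0.0, 0.73, 0.683, -0.001]
wrist_force: [0.4, 0.6, 3.5]
opening: 0.2
grasp_force: 58.5
```

Request:
{"api": "play_rows", "payload": {"xyz": [[0,0,0],[0,0,0],[0,0,-5],[0,0,-20],[0,0,-45],[0,0,-75],[0,0,-105],[0,0,-130],[0,0,-145],[0,0,-150]], "rot": [[0,0,0],[0,0,0],[0,0,0],[0,0,0],[0,0,0],[0,0,0],[0,0,0],[0,0,0],[0,0,0],[0,0,0]], "grip": [0,0,0,0,0,0,0,0,0,0]}}

```text
time_s: 12.85
eef_pos: [0.5485, -0.0598, 0.2614]
eef_rot: [-0.0, 0.73, 0.683, -0.001]
wrist_force: [-0.6, 0.2, -0.6]
opening: 0.2
grasp_force: 58.9
```

Run:
```python
from h import *
o=readout.get_obs();go(o,[.521,-.195,.26],86.2);print(o["opening"],o["grasp_force"])
```

```text
pos [ 0.5485 -0.0598  0.2614] t 12.85 shift mm [-136.7  -18.5    1.6] rot [-0.0019  0.0013  0.0004]
0.19972857945198735 58.905667662620544
```

Request:
{"api": "play_rows", "payload": {"xyz": [[-10,-1,0],[-35,-2,0],[-70,-4,0],[-105,-6,0],[-140,-7,0],[-170,-9,0],[-195,-10,0],[-211,-11,0],[-217,-11,0],[-218,-11,0]], "rot": [[0,0,0],[0,0,0],[0,0,0],[0,0,0],[0,0,0],[-0.001,0.001,0],[-0.002,0.001,0],[-0.002,0.001,0],[-0.002,0.001,0],[-0.002,0.001,0]], "grip": [0,0,0,0,0,0,0,0,0,0]}}

```text
time_s: 14.1
eef_pos: [0.5229, -0.2764, 0.2601]
eef_rot: [-0.001, 0.73, 0.683, -0.0]
wrist_force: [-0.5, 1.2, -0.6]
opening: 0.199
grasp_force: 58.9
```

Run:
```python
from h import *
o=readout.get_obs();go(o,[.523,-.276,.26],86.2);print(o["opening"],o["grasp_force"])
im=[]
for n in("wrist","side"):
    c=vision.camera(n);np.savez(n+"6.npz",**c,pos=o["eef_pos"],q=o["eef_rot"]);im.append(c["color"])
a=cv2.resize(im[0][170:320,240:400],None,fx=3.5,fy=3.5,interpolation=2)[:,:400*1]
a=cv2.resize(im[0][150:330,250:390],None,fx=3,fy=3,interpolation=2)
b=cv2.resize(im[1][20:155,250:350],None,fx=4,fy=4,interpolation=2)[:540]
cv2.imwrite("pics/w6.png",np.hstack([a,b[:540,:380]])[...,::-1])
```

```text
pos [ 0.5229 -0.2764  0.2601] t 14.1 shift mm [0.4 0.1 0.1] rot [-0.0016 -0.0006  0.0002]
0.19940191780743097 58.90316605567932
```

View pics/w6.png

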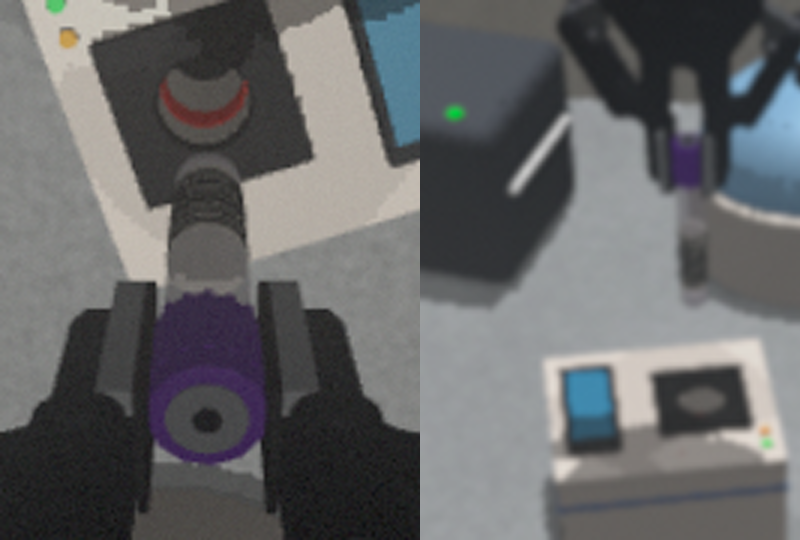

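The wrist crop puts the well centre at about (318,184) and the foot sphere at about (319.3,212.7). In the side view the well is at (320.4,120) and the foot at about (318.3,95). I cast both.

Run:
```python
from h import *
c=dict(np.load("wrist6.npz"));s=dict(np.load("side6.npz"));o={"eef_pos":c["pos"],"eef_rot":c["q"]}
# sub-pixel bezel in both
for nm,im,(x0,y0,x1,y1),th in(("w",c["color"],(275,145,360,225),85),("s",s["color"],(405-0*1,0,0,0),0)):
    pass
print("well w",wray(c,o,317.7,184,.098).round(4),"footsph w",wray(c,o,319.2,212.7,.1725).round(4),"captop",wray(c,o,319,289,.2714).round(4))
# bezel corners
q=np.array([[92,47],[313,157],[150,209]])/3+[250,150]
P=[wray(c,o,*x,.098) for x in q];print("bezel c w",((P[0]+P[1])/2).round(4),"side lens",np.linalg.norm(P[0]-P[2]),np.linalg.norm(P[1]-P[2]))
print("well s",ray(s,320.4,120.2,.098).round(4),"footsph s",ray(s,318.3,93.5,.1725).round(4))
q=np.array([[655,375],[742,367],[752,427],[660,436]])-[420,0];q=q/4+[250,20]
P=[ray(s,*x,.098) for x in q];print("bezel s",np.mean(P,0).round(4),[np.linalg.norm(P[i]-P[i-1]).round(4) for i in range(4)])
# depth on tube axis stem in side: slices
W=pts(s);sub=W[60:100,305:332];m=(sub[...,2]>.16)&(abs(sub[...,1]+.27)<.04)&(abs(sub[...,0]-.523)<.03)
for z in np.arange(.165,.235,.01):
    k=m&(abs(sub[...,2]-z)<.005)
    if k.sum()>3:p=sub[k];print(z.round(3),k.sum(),"x mid",((p[:,0].min()+p[:,0].max())/2).round(4),"y front",np.percentile(p[:,1],90).round(4))
```

```text
well w [ 0.5228 -0.2766  0.098 ] footsph w [ 0.5241 -0.2777  0.1725] captop [ 0.5241 -0.2759  0.2714]
bezel c w [ 0.5232 -0.2769  0.098 ] side lens 0.05767024670609594 0.056632403321832885
well s [ 0.5194 -0.2718  0.098 ] footsph s [ 0.5228 -0.2764  0.1725]
bezel s [ 0.519  -0.2719  0.098 ] [np.float64(0.0594), np.float64(0.0553), np.float64(0.0591), np.float64(0.0563)]
0.175 23 x mid 0.5228 y front -0.2663
0.185 26 x mid 0.5223 y front -0.266
0.195 23 x mid 0.5223 y front -0.2663
0.205 31 x mid 0.5229 y front -0.265
0.215 31 x mid 0.5228 y front -0.267
0.225 28 x mid 0.5233 y front -0.2666
```

Request:
{"api": "play_rows", "payload": {"xyz": [[0,0,5],[1,-1,12],[1.5,-1.5,20],[1.5,-1.5,28],[1.5,-1.5,36],[1.5,-1.5,43],[1.5,-1.5,48],[1.5,-1.5,51],[1.5,-1.5,52],[1.5,-1.5,52]], "rot": [[0,0,0],[0,0,0],[0,0,0],[0,0,0],[0,0,0],[0,0,0],[0,0,0],[0,0,0],[0,0,0],[0,0,0]], "grip": [0,0,0,0,0,0,0,0,0,0]}}

```text
time_s: 15.45
eef_pos: [0.5217, -0.275, 0.2087]
eef_rot: [-0.0, 0.73, 0.683, -0.0]
wrist_force: [0.6, 0.2, 0.3]
opening: 0.199
grasp_force: 58.9
```

Run:
```python
from h import *
o=readout.get_obs();go(o,[.5215,-.275,.208],86.2);print(o["opening"],o["grasp_force"])
im=[]
for n in("wrist","side"):
    c=vision.camera(n);np.savez(n+"7.npz",**c,pos=o["eef_pos"],q=o["eef_rot"]);im.append(c["color"])
a=cv2.resize(im[0][165:300,265:370],None,fx=4,fy=4,interpolation=2)
b=cv2.resize(im[1][57:147,285:347],None,fx=6,fy=6,interpolation=2)
cv2.imwrite("pics/w7.png",np.hstack([a,b])[...,::-1])
```

```text
pos [ 0.5217 -0.275   0.2087] t 15.45 shift mm [ 0.  -0.2  0.7] rot [-0.0008  0.0002  0.0003]
0.19925354087683733 58.903958201408386
```

View pics/w7.png

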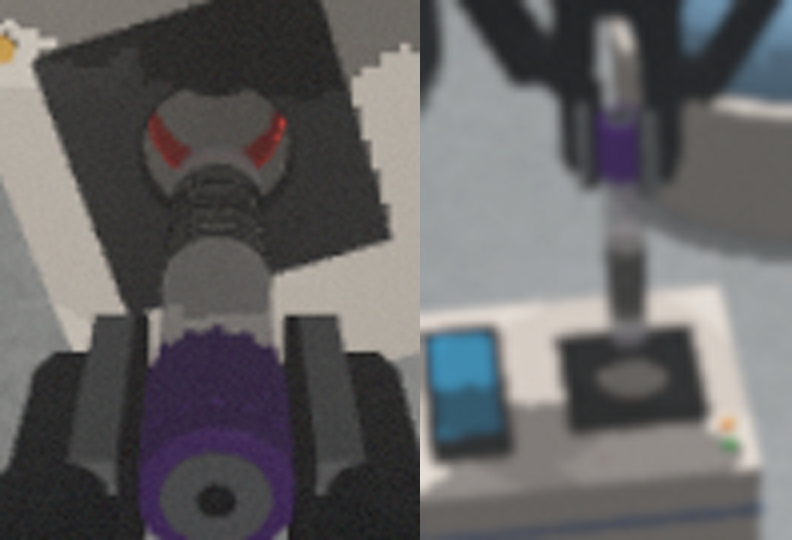

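Wrist: well centre at about (319.5,201.8), cap top at (319,289.5). Side: well (320.3,120.3), foot sphere at about (319.8,112).

Run:
```python
from h import *
c=dict(np.load("wrist7.npz"));s=dict(np.load("side7.npz"));o={"eef_pos":c["pos"],"eef_rot":c["q"]}
P=[wray(c,o,*(np.array(x)/4+[265,165]),.098) for x in((35,65),(130,310),(388,238))]
print("bezel w",((P[0]+P[2])/2).round(4),np.linalg.norm(P[0]-P[1]),np.linalg.norm(P[1]-P[2]))
print("well w",wray(c,o,319.5,201.8,.098).round(4))
for d in(0,4,8):print("  bore rim pts",wray(c,o,265+144/4,165+148/4,.098).round(4),wray(c,o,265+292/4,165+148/4,.098).round(4));break
for v in(140,150): print("foot sph w",wray(c,o,319,165+(v+40)/4,.121).round(4))
print("captop",wray(c,o,319,289.5,.2195).round(4))
print("well s",ray(s,320.3,120.3,.098).round(4),"foot s",ray(s,319.8,112,.121).round(4))
print("side: axis if at z .113 tip ray",ray(s,319.8,113,.116).round(4))
P=[ray(s,*((np.array(x)-[420,0])/6+[285,57]),.098) for x in((557,340),(690,328),(706,415),(574,430))];print("bezel s",np.mean(P,0).round(4))
```

```text
bezel w [ 0.5227 -0.2773  0.098 ] 0.05626938640463648 0.05619653138524016
well w [ 0.5232 -0.2759  0.098 ]
  bore rim pts [ 0.5084 -0.2752  0.098 ] [ 0.538  -0.2771  0.098 ]
foot sph w [ 0.5229 -0.2744  0.121 ]
foot sph w [ 0.5228 -0.2763  0.121 ]
captop [ 0.5228 -0.2752  0.2195]
well s [ 0.5196 -0.2714  0.098 ] foot s [ 0.5205 -0.2743  0.121 ]
side: axis if at z .113 tip ray [ 0.521  -0.2768  0.116 ]
bezel s [ 0.5198 -0.2729  0.098 ]
```

No picture views left, so I check the centring numerically: fixed-radius circle fits to the tube and bezel depth points in both cameras.

```bash
cat >> h.py <<'E'
from scipy.optimize import least_squares
def wpts(c,o):
    K=c["camera_matrix"];d=c["depth"];v,u=np.indices(d.shape);x=(u-K[0,2])/K[0,0];y=(v-K[1,2])/K[1,1];a=np.hypot(x,y)+1e-9
    t=np.tan(a)/a;P=np.stack([x*t*d,y*t*d,d],-1);H=c["hand_eye"];r=rot(o)
    W=(P@H[:3,:3].T+H[:3,3])@r.as_matrix().T+o["eef_pos"];W[d==0]=np.nan;return W
def axis(W,p,z0,z1,rad):
    q=W[(W[...,2]>z0)&(W[...,2]<z1)&(np.hypot(W[...,0]-p[0],W[...,1]-p[1])<.016)][:,:2]
    if len(q)<8:return None
    f=least_squares(lambda a:np.hypot(*(q-a).T)-rad,p[:2],loss="soft_l1",f_scale=.0007)
    return f.x.round(4),len(q)
def bezel(W,rgb):
    m=(rgb.max(2)<95)&(abs(W[...,2]-.098)<.006)&(np.hypot(W[...,0]-.521,W[...,1]+.275)<.05)
    n,l,s,_=cv2.connectedComponentsWithStats(m.astype(np.uint8));i=1+np.argmax(s[1:,4]);q=W[l==i]
    r=cv2.minAreaRect(q[:,:2].astype(np.float32));return np.round(r[0],4),np.round(r[1],4),round(r[2],1),np.median(q[:,2]).round(4)
def bore(W):  # hole: points below rim inside
    m=(W[...,2]<.088)&(np.hypot(W[...,0]-.521,W[...,1]+.275)<.03)
    return m
E
python3 - <<'E'
from h import *
for i in(6,7):
  c=dict(np.load(f"wrist{i}.npz"));s=dict(np.load(f"side{i}.npz"));o={"eef_pos":c["pos"],"eef_rot":c["q"]}
  p=o["eef_pos"];z=p[2]-.096
  print("TCP",p.round(4))
  for n,W,rgb in(("w",wpts(c,o),c["color"]),("s",pts(s),s["color"])):
    print(n,"bezel",bezel(W,rgb))
    for a,b,r in((.085,.105,.0095),(.056,.078,.008),(.02,.05,.008),(.008,.03,.008)):print("   axis",a,b,axis(W,p,z+a,z+b,r))
E
```

```text
TCP [ 0.5229 -0.2764  0.2601]
w bezel (array([ 0.5227, -0.2763]), array([0.0583, 0.0581]), 14.3, np.float64(0.0981))
   axis 0.085 0.105 (array([ 0.5236, -0.2762]), 1260)
   axis 0.056 0.078 (array([ 0.5238, -0.2767]), 470)
   axis 0.02 0.05 (array([ 0.5239, -0.2762]), 411)
   axis 0.008 0.03 (array([ 0.5239, -0.2763]), 232)
s bezel (array([ 0.5217, -0.2738]), array([0.0555, 0.0578]), 12.2, np.float64(0.0991))
   axis 0.085 0.105 (array([ 0.5231, -0.2749]), 80)
   axis 0.056 0.078 (array([ 0.523 , -0.2754]), 64)
   axis 0.02 0.05 (array([ 0.5229, -0.2749]), 84)
   axis 0.008 0.03 (array([ 0.5231, -0.2747]), 56)
TCP [ 0.5217 -0.275   0.2087]
w bezel (array([ 0.5222, -0.2769]), array([0.0595, 0.0589]), 14.5, np.float64(0.0982))
   axis 0.085 0.105 (array([ 0.5223, -0.2749]), 1274)
   axis 0.056 0.078 (array([ 0.5226, -0.2753]), 464)
   axis 0.02 0.05 (array([ 0.5227, -0.275 ]), 416)
   axis 0.008 0.03 (array([ 0.5227, -0.275 ]), 229)
s bezel (array([ 0.5223, -0.2739]), array([0.0554, 0.0581]), 13.4, np.float64(0.0989))
   axis 0.085 0.105 (array([ 0.5216, -0.2733]), 74)
   axis 0.056 0.078 (array([ 0.5218, -0.2741]), 53)
   axis 0.02 0.05 (array([ 0.5217, -0.2738]), 76)
   axis 0.008 0.03 (array([ 0.5219, -0.2742]), 47)
```

Well minus tube averages (0, −0.9 mm) and the tube is vertical. I shift tool x by −1 mm and descend 76 mm slowly.

Request:
{"api": "play_rows", "payload": {"xyz": [[-0.5,0,0],[-1,0,2],[-1,0,6],[-1,0,10],[-1,0,15],[-1,0,20],[-1,0,25],[-1,0,28],[-1,0,30],[-1,0,30]], "rot": [[0,0,0],[0,0,0],[0,0,0],[0,0,0],[0,0,0],[0,0,0],[0,0,0],[0,0,0],[0,0,0],[0,0,0]], "grip": [0,0,0,0,0,0,0,0,0,0]}}

```text
time_s: 16.8
eef_pos: [0.5215, -0.2759, 0.1785]
eef_rot: [-0.0, 0.73, 0.683, -0.0]
wrist_force: [-0.8, 0.4, -0.3]
opening: 0.2
grasp_force: 58.9
```

```bash
cat > chk.py <<'E'
from h import *
o=readout.get_obs();p=o["eef_pos"];z=p[2]-.096
go(o,[.5217,-.276,.132],86.2);print(o["opening"],o["grasp_force"],o["wrist_force"].round(1))
c=vision.camera("wrist");s=vision.camera("side")
for n,W,rgb in(("w",wpts(c,o),c["color"]),("s",pts(s),s["color"])):
    print(n,"bezel",bezel(W,rgb))
    for a,b,r in((.085,.105,.0095),(.066,.08,.008),(.04,.065,.008)):print("   axis",a,b,axis(W,p,max(z+a,.103),z+b,r))
E
python3 chk.py
```

```text
pos [ 0.5215 -0.2759  0.1785] t 16.8 shift mm [-0.1  0.3 46.5] rot [-0.0011 -0.0001  0.0003]
0.20024435391320566 58.903529047966 [-0.8  0.4 -0.3]
w bezel (array([ 0.5219, -0.2766]), array([0.0598, 0.0587]), 13.8, np.float64(0.0981))
   axis 0.085 0.105 (array([ 0.5221, -0.2758]), 1258)
   axis 0.066 0.08 (array([ 0.5224, -0.2762]), 308)
   axis 0.04 0.065 (array([ 0.5224, -0.2761]), 438)
s bezel (array([ 0.5207, -0.2738]), array([0.0564, 0.0592]), 10.5, np.float64(0.099))
   axis 0.085 0.105 (array([ 0.5217, -0.2746]), 69)
   axis 0.066 0.08 (array([ 0.5215, -0.2752]), 34)
   axis 0.04 0.065 (array([ 0.5215, -0.2753]), 60)
```

Centred within about 1 mm in both cameras. I descend the remaining 46 mm.

Request:
{"api": "play_rows", "payload": {"xyz": [[0,0,2],[0,0,6],[0,0,12],[0,0,18],[0,0,25],[0,0,32],[0,0,38],[0,0,43],[0,0,45],[0,0,46]], "rot": [[0,0,0],[0,0,0],[0,0,0],[0,0,0],[0,0,0],[0,0,0],[0,0,0],[0,0,0],[0,0,0],[0,0,0]], "grip": [0,0,0,0,0,0,0,0,0,0]}}

```text
time_s: 18.15
eef_pos: [0.5215, -0.2759, 0.1325]
eef_rot: [-0.0, 0.73, 0.683, -0.0]
wrist_force: [0.3, 0.4, 0.2]
opening: 0.202
grasp_force: 58.9
```

Request:
{"api": "play_rows", "payload": {"xyz": [[0,0,0],[0,0,0],[0,0,0],[0,0,0],[0,0,0],[0,0,0],[0,0,0],[0,0,0],[0,0,0],[0,0,0]], "rot": [[0,0,0],[0,0,0],[0,0,0],[0,0,0],[0,0,0],[0,0,0],[0,0,0],[0,0,0],[0,0,0],[0,0,0]], "grip": [0,0,0,0,0,0,0,0,0,0]}}

```text
time_s: 19.4
eef_pos: [0.5214, -0.2759, 0.1326]
eef_rot: [-0.0, 0.73, 0.683, -0.0]
wrist_force: [0.3, -0.8, 0.6]
opening: 0.2
grasp_force: 58.9
```

```bash
python3 chk.py
```

```text
pos [ 0.5214 -0.2759  0.1326] t 19.4 shift mm [-0.1  0.3  0.6] rot [-0.001  -0.      0.0003]
0.2002757502646682 58.902790546417236 [ 0.3 -0.8  0.6]
w bezel (array([ 0.5215, -0.277 ]), array([0.0606, 0.0586]), 14.1, np.float64(0.0981))
   axis 0.085 0.105 (array([ 0.5221, -0.2758]), 1233)
   axis 0.066 0.08 (array([ 0.5223, -0.2762]), 296)
   axis 0.04 0.065 None
s bezel (array([ 0.5206, -0.2727]), array([0.0565, 0.0557]), 11.7, np.float64(0.099))
   axis 0.085 0.105 (array([ 0.522 , -0.2749]), 70)
   axis 0.066 0.08 (array([ 0.5214, -0.2752]), 29)
   axis 0.04 0.065 None
```

```bash
python3 -c "
from bench import ctrl;print(ctrl.hand_in())"
```

```text
the job is handed in; nothing more can be done
None
```

I handed the job in, and no verdict came back: the red tube lies in the reject box, and the purple tube is held upright in the well, about 61 mm below the rim, centred to about 1 mm in x and y, with no sign of contact.

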